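# Make up two bookbinding kits

### The job

Make up the two wooden kit trays from the things lying loose on the desk, so that each tray holds one thread spool, one loupe and one wax block, each down in the pocket made for it, spools and loupes upright and wax blocks flat. Each tray already holds one piece: leave that piece where it is and do not add a second of its kind.

Things in the scene. Friction and masses are not known exactly. Their poses are not given: they have to be found in the camera images.
- kit_a: fixed beech kit tray (grey felt in the pockets) 90 (x) x 250 (y) x 10 mm, flat on the worktop; origin: centre of its underside. Three open pockets at x = 0, floors 4 mm above the worktop, 6 mm deep: small round 54 mm for a spool at y = -83 mm; larger round 64 mm for a loupe at y = -12; rectangle 60 (x) x 78 (y) for a wax block, long side along y, at y = +71. Already holds a wax block; lacks spool and loupe
- kit_b: fixed beech kit tray (grey felt in the pockets) 90 (x) x 250 (y) x 10 mm, flat on the worktop; origin: centre of its underside. Three open pockets at x = 0, floors 4 mm above the worktop, 6 mm deep: small round 54 mm for a spool at y = -83 mm; larger round 64 mm for a loupe at y = -12; rectangle 60 (x) x 78 (y) for a wax block, long side along y, at y = +71. Already holds a spool; lacks wax block and loupe
- wax_in_a_centre (a point): yellow beeswax block, 56 (x) x 38 (y) x 20 mm, lying flat; point at its centre, 10 mm up; x along its long side. Already in its pocket in kit_a: leave it
- spool_in_b_centre (a point): spool of cream linen thread, 34 mm across, 46 mm high, standing upright; point at its centre, 23 mm up; z is its axis. Already in its pocket in kit_b: leave it
- spool_centre (a point): loose spool of cream linen thread, 34 mm across, 46 mm high, standing upright; point at its centre, 23 mm up; z is its axis
- wax_centre (a point): loose yellow beeswax block, 56 (x) x 38 (y) x 20 mm, lying flat; point at its centre, 10 mm up; x along its long side. Grip it across the 38 mm with the fingertips 7 mm or more above its underside, as in the pocket only its upper 14 mm stand above the tray and there is no room for fingers beside it
- loupe_1_centre (a point): loose black loupe (round stand magnifier), 41 mm across, 38 mm high, standing upright; point at its centre, 19 mm up; z is its axis. The two loupes are alike: either may go to either tray
- loupe_2_centre (a point): loose black loupe (round stand magnifier), 41 mm across, 38 mm high, standing upright; point at its centre, 19 mm up; z is its axis. The two loupes are alike: either may go to either tray
Things that resemble listed ones, but are neither listed nor needed, are in the scene too. What is shaped like the part that bears loupe_1_centre but purple or yellow is not meant.

How it is judged:
At the end, for the whole second after the job is handed in: each tray holds one spool, one loupe and one wax block, its first piece still there, each on the floor of its own pocket (centre within 13 mm of the pocket's centre in the tray's x and y, loupes 15, wax 14; within 3 mm of seated height; tilt under 0.12 rad), all at rest (x of spool_centre in the frame of kit_a between -0.013 and 0.013 m and y of spool_centre in the frame of kit_a between -0.096 and -0.07 m and z of spool_centre in the frame of kit_a between 0.008 and 0.03 m and angle between each of spool_centre, wax_in_a_centre, wax_centre, spool_in_b_centre's own z axis and vertical below 0.12 rad and x of wax_in_a_centre in the frame of kit_a between -0.014 and 0.014 m and y of wax_in_a_centre in the frame of kit_a between 0.057 and 0.085 m and z of wax_in_a_centre in the frame of kit_a between 0.008 and 0.017 m and x of wax_centre in the frame of kit_b between -0.014 and 0.014 m and y of wax_centre in the frame of kit_b between 0.057 and 0.085 m and z of wax_centre in the frame of kit_b between 0.008 and 0.017 m and x of spool_in_b_centre in the frame of kit_b between -0.013 and 0.013 m and y of spool_in_b_centre in the frame of kit_b between -0.096 and -0.07 m and z of spool_in_b_centre in the frame of kit_b between 0.008 and 0.03 m and (((x of loupe_1_centre in the frame of kit_a between -0.015 and 0.015 m and y of loupe_1_centre in the frame of kit_a between -0.027 and 0.003 m and z of loupe_1_centre in the frame of kit_a between 0.008 and 0.026 m and angle between loupe_1_centre's own z axis and vertical below 0.12 rad) and (x of loupe_2_centre in the frame of kit_b between -0.015 and 0.015 m and y of loupe_2_centre in the frame of kit_b between -0.027 and 0.003 m and z of loupe_2_centre in the frame of kit_b between 0.008 and 0.026 m and angle between loupe_2_centre's own z axis and vertical below 0.12 rad)) or ((x of loupe_2_centre in the frame of kit_a between -0.015 and 0.015 m and y of loupe_2_centre in the frame of kit_a between -0.027 and 0.003 m and z of loupe_2_centre in the frame of kit_a between 0.008 and 0.026 m and angle between loupe_2_centre's own z axis and vertical below 0.12 rad) and (x of loupe_1_centre in the frame of kit_b between -0.015 and 0.015 m and y of loupe_1_centre in the frame of kit_b between -0.027 and 0.003 m and z of loupe_1_centre in the frame of kit_b between 0.008 and 0.026 m and angle between loupe_1_centre's own z axis and vertical below 0.12 rad))) and linear speed of each of wax_in_a, spool_in_b, spool, wax, loupe_1, loupe_2 below 0.01 m/s); the robot touches nothing.
It fails at once if a piece that was already in a tray is moved by more than 25 mm (distance of any of wax_in_a_centre, spool_in_b_centre from where it was at the start of the episode above 0.025 m).
It also fails if it takes over 104 s, if anything falls off the work surface, if the arm or the gripper's body presses on something with over 40 N, if the wrist force passes 120 N, or if a joint passes its speed limit or range.

### The arm

A 7-joint arm with a two-finger parallel gripper is mounted at the origin on the work surface; the furniture and walls round the work are solid. World frame = base frame: x ahead of the robot, y to its left, z up, the work surface at z = 0. Lengths are in m, angles in rad, forces in N, time in s.
With the tool pointing down it reaches from about 0.35 to 0.9 m from the base axis. Payload 7.2 kg.
Tool frame: the origin (TCP) lies midway between the tips of the shut fingers; the grasp point (between the pads) lies 19 mm behind it; z points along the fingers, y is the line along which they close (so a half turn about z gives the same grasp; the last joint's range is limited). The gripper opens to 85 mm and grips with 20 to 120 N. Pads are 22 mm wide; open, the fingers measure 114 mm over their backs; the gripper's body (76 mm by 85 mm) begins 54 mm behind the grasp point. The pads swing forward as they close: fully open they stand 13 mm farther back than shut.
Start: joints at [1.254, 0.411, -0.013, 1.596, 0.006, 1.134, -0.082], TCP at [0.154, -0.606, 0.231] pointing down, gripper open.
Joint ranges: [-2.95, 2.95], [-0.29, 1.99], [-1.47, 1.44], [0.14, 2.54], [-1.03, 4.17], [0.13, 1.85], [-2.86, 2.86]. Speed limits (rad/s): [2.39, 2.39, 3.01, 3.01, 3.14, 3.14, 3.14].

### API

Orientations are given as [roll, pitch, yaw] about the fixed x, y, z axes, in that order (R = Rz(yaw) Ry(pitch) Rx(roll)).
In Python, from rig import status, grab_frame, camera_model, ctrl gives the robot as it stands. The module is installed in compiled form; this text tells all that it offers.
- The arm moves only by the tool move_arm, never from a script. Its argument "plan" is one flat list of numbers, 7 for each row, row after row: the turn, a rotation vector about the tool's x, y, z in degrees, then the shift along the tool's x, y, z in mm, then the gripper's target within -1 to 1 (fully open at 1, half-way at 0, shut at -1). A call has 1 to 20 rows; each row shifts and turns the commanded pose from where the row before left it, along the tool's axes as they then stand; what a row does not reach is not made up. A row lasts 1/8 s, in which the tool goes at most 62.5 mm and 10.7 degrees, less where a joint would pass 70% of its speed; a pose out of reach is approached as far as the arm can. A call with a gripper value outside its range is refused whole. The fingers move at their own pace and stop on an object; the grip force is fixed at half the most. Time passes only in rows, so rows that do not move let the fingers close. It gives the time, the measured TCP pose, the force, the opening and the grip force at its end, in the units of the state.
- status.state(): the state, without advancing time (a new reading comes with each control period).
- grab_frame(name): name is "side" or "top" or "wrist"; returns (picture, depth): 384x512x3 uint8, red, green, blue; 384x512 float32, m along the optical axis (not along the pixel's ray), 0 where there is no reading.
- camera_model(name): a dict with "intrinsics" (3x3 intrinsics, pixels), "k1" (the pictures are not rectified: a ray, as slopes to the right and down, at radius r is drawn at 1 + k1 r^2 times it, then the intrinsics apply), "R" (3x3) and "t" (3): a world point X has camera coordinates R X + t; the wrist camera has in their place "T_tool_cam" (4x4, takes a point from camera to tool coordinates, whose origin is the TCP and whose axes are the flange's). Camera axes: x right, y down, z forward; pixel columns grow to the right and rows downward; lengths in m; the calibration is good to about 2 mm. A picture is of the moment at which its call begins: read the wrist's pose just before it. camera_model takes no time and is no camera call.
- ctrl.close_job(): hands the job in; it is judged then, once.
The state is a dict: "time": time; "q": joint angles; "joint_velocities": joint speeds; "tau": joint torques, N m; "tcp_pos": TCP position; "tcp_rot": TCP orientation; "contact_force": force on the tool from outside, world axes, zero at the start; "moment": the same for the moment, N m; "opening": opening from 0.0 (shut) to 1.0 (fully open); "grip_force": force on a finger pad.
Only numpy, scipy, OpenCV 4.12 (cv2) and the standard library are available. Lean on these libraries where they do the work, as an engineer would, in place of code of your own. Each camera call takes 0.05 s, during which the arm holds its last target. There are 200 camera calls.

## Working session

There is one attempt and no reset: what is moved stays moved. The work goes in short steps, Python scripts to look and compute and a tool call to move; the robot and the scene stay as the last step left them, time stands still between calls to the robot, and variables do not carry over. Pictures are saved under pics/ and viewed, at most 14 in all, crops included, and the job is handed in when it is done.

Besides the shell and the picture viewer there is one more tool, called after "Emit:" in YAML: its name, and indented under it one key for each argument. move_arm: Moves the arm, as the interface text tells. Its arguments: {"type":"object","properties":{"plan":{"type":"array","items":{"type":"number"}}},"required":["plan"]}

```bash
mkdir -p pics; python3 - <<'E'
from rig import status, grab_frame, camera_model
import cv2,numpy as np
s=status.state();print({k:np.round(v,3).tolist() for k,v in s.items()})
for n in("top","side"):
    p,d=grab_frame(n);cv2.imwrite(f"pics/{n}0.png",p[:,:,::-1]);np.save(f"{n}0.npy",d)
    print(n,camera_model(n))
print(camera_model("wrist"))
E
```

```text
{'time': 0.0, 'q': [1.254, 0.412, -0.013, 1.597, 0.006, 1.134, -0.082], 'joint_velocities': [-0.002, -0.001, -0.0, -0.001, -0.0, 0.001, -0.0], 'tau': [0.0, -60.063, 0.683, -29.942, 0.014, 0.011, -0.0], 'tcp_pos': [0.154, -0.605, 0.23], 'tcp_rot': [-3.14, 0.0, 0.249], 'contact_force': [0.696, -0.417, 0.251], 'moment': [-0.07, -0.045, 0.048], 'grip_force': 0.0, 'opening': 1.003}
top {'intrinsics': array([[349.80645135,   0.        , 258.61726961],
       [  0.        , 349.80645135, 188.8225875 ],
       [  0.        ,   0.        ,   1.        ]]), 'k1': -0.048751156690385565, 'R': array([[-0.00333706, -0.99993651,  0.01076335],
       [-0.98184895,  0.00123519, -0.18966053],
       [ 0.18963519, -0.01120089, -0.98179073]]), 't': array([-0.0089496 ,  0.46458839,  0.99920467])}
side {'intrinsics': array([[499.86006704,   0.        , 259.64302984],
       [  0.        , 499.86006704, 179.20096258],
       [  0.        ,   0.        ,   1.        ]]), 'k1': -0.1720701597729004, 'R': array([[ 0.98832695, -0.15058889,  0.02308318],
       [-0.04346565, -0.42393842, -0.90464742],
       [ 0.1460157 ,  0.8930841 , -0.42553521]]), 't': array([-0.45660575,  0.06458154,  1.36079386])}
{'intrinsics': array([[267.54614358,   0.        , 256.14374462],
       [  0.        , 267.54614358, 192.0516922 ],
       [  0.        ,   0.        ,   1.        ]]), 'k1': 0.009804870794069333, 'T_tool_cam': array([[-1.48506995e-03, -9.59260026e-01, -2.82520789e-01,
         7.21928932e-02],
       [ 9.99998869e-01, -1.35783076e-03, -6.46166623e-04,
         2.37258742e-04],
       [ 2.36226394e-04, -2.82521430e-01,  9.59260958e-01,
        -1.41877498e-01],
       [ 0.00000000e+00,  0.00000000e+00,  0.00000000e+00,
         1.00000000e+00]])}
```

View pics/top0.png

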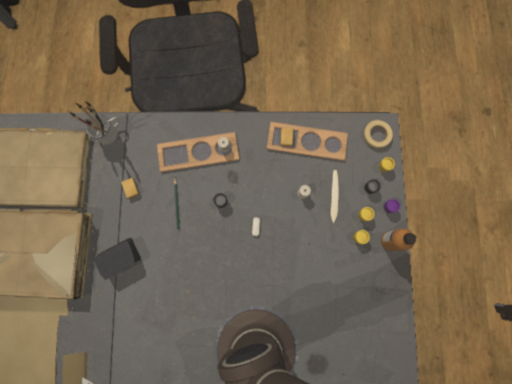

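View pics/side0.png

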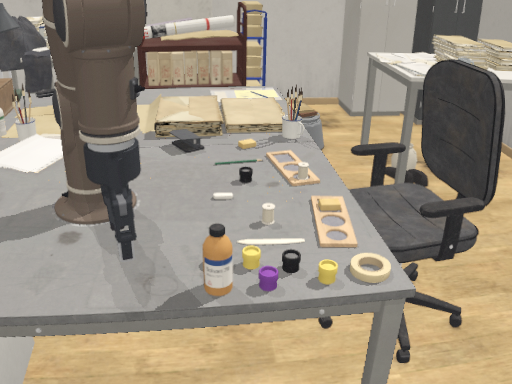

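The top view shows kit_b at about (198,152), with its spool at (224,145), and kit_a at (307,141), with its wax at (287,136). The loose pieces are a spool at (305,190), a wax block at (129,188), and black loupes at (221,200) and (373,186). Purple and yellow decoys are on the right. The side view agrees.

Next I'll turn these pixels into positions.

```bash
cat > h.py <<'E'
import numpy as np,cv2
from scipy.spatial.transform import Rotation as Ro
from rig import status,grab_frame,camera_model
def rays(m,uv):
    K=m["intrinsics"];uv=np.atleast_2d(np.array(uv,float));a=(uv-[K[0,2],K[1,2]])/K[0,0];b=a.copy()
    for _ in range(10): b=a/(1+m["k1"]*(b**2).sum(1,keepdims=True))
    return np.c_[b,np.ones(len(b))]
def pose(m,s=None):
    if "R" in m: return m["R"].T,-m["R"].T@m["t"]
    T=np.eye(4);T[:3,:3]=Ro.from_euler("xyz",s["tcp_rot"]).as_matrix();T[:3,3]=s["tcp_pos"];T=T@m["T_tool_cam"];return T[:3,:3],T[:3,3]
def cloud(m,d,s=None):
    R,t=pose(m,s);v,u=np.mgrid[:384,:512];r=rays(m,np.c_[u.ravel(),v.ravel()])
    P=(r*d.reshape(-1,1))@R.T+t;P[d.ravel()==0]=np.nan;return P.reshape(384,512,3)
def proj(m,X,s=None):
    R,t=pose(m,s);c=(np.atleast_2d(X)-t)@R;a=c[:,:2]/c[:,2:];a=a*(1+m["k1"]*(a**2).sum(1,keepdims=True))
    return a*m["intrinsics"][0,0]+m["intrinsics"][:2,2]
E
python3 - <<'E'
from h import *
mt,ms=camera_model("top"),camera_model("side")
s=status.state()
print("tcp in side/top",proj(ms,s["tcp_pos"]),proj(mt,s["tcp_pos"]))
C=cloud(mt,np.load("top0.npy"));S=cloud(ms,np.load("side0.npy"))
for n,u,v in [("spoolB",224,145),("waxA",287,136),("spool",305,190),("wax",129,188),("l1",221,200),("l2",373,186),("yel",388,163),("yel",367,214),("purple",392,206),("eraser",256,227),("bottle",405,237)]:
    w=C[v-12:v+13,u-12:u+13].reshape(-1,3);k=w[w[:,2]>0.015]
    print(n,np.round(C[v,u],3),"pts",len(k),np.round(np.nanmin(k,0),3),np.round(np.nanmax(k,0),3))
for n,u,v in [("waxA",329,206),("spool",268,210),("l2",291,256),("tip",127,255)]: print("side",n,np.round(S[v,u],3))
# trays
img=cv2.imread("pics/top0.png");h=cv2.cvtColor(img,cv2.COLOR_BGR2HSV)
for n,(u0,u1,v0,v1) in {"b":(150,245,125,178),"a":(260,355,115,168)}.items():
    z=C[...,2];k=np.zeros(z.shape,bool);k[v0:v1,u0:u1]=True
    k&=(h[...,1]>70)&(z>.004)&(z<.02)
    print(n,"z",np.median(z[k]),k.sum());p=C[k][:,:2].astype(np.float32)
    r=cv2.minAreaRect(p);print(r)
E
```

```text
tcp in side/top [[122.25359745 249.13993628]] [[509.07911236 301.49586602]]
spoolB [0.599 0.095 0.052] pts 119 [0.578 0.083 0.015] [0.625 0.114 0.056]
waxA [ 0.638 -0.1    0.024] pts 211 [ 0.61  -0.117  0.016] [ 0.677 -0.073  0.029]
spool [ 0.463 -0.15   0.033] pts 112 [ 0.445 -0.164  0.015] [ 0.476 -0.131  0.05 ]
wax [0.472 0.387 0.02 ] pts 224 [0.444 0.361 0.015] [0.504 0.414 0.025]
l1 [0.433 0.103 0.034] pts 157 [0.414 0.087 0.022] [0.454 0.127 0.042]
l2 [ 0.476 -0.36   0.03 ] pts 149 [ 0.457 -0.377  0.021] [ 0.497 -0.34   0.041]
yel [ 0.548 -0.411  0.032] pts 147 [ 0.527 -0.428  0.022] [ 0.563 -0.387  0.041]
yel [ 0.39  -0.336  0.03 ] pts 157 [ 0.371 -0.353  0.019] [ 0.41  -0.314  0.042]
purple [ 0.414 -0.414  0.031] pts 169 [ 0.395 -0.435  0.019] [ 0.435 -0.394  0.041]
eraser [ 0.353 -0.002  0.014] pts 4 [ 0.338 -0.002  0.015] [0.356 0.001 0.016]
bottle [ 0.314 -0.398  0.145] pts 420 [ 0.283 -0.433  0.057] [ 0.34  -0.381  0.152]
side waxA [ 0.632 -0.121  0.018]
side spool [ 0.458 -0.159  0.037]
side l2 [ 0.475 -0.364  0.033]
side tip [ 0.168 -0.659  0.255]
b z 0.009937675761005682 1237
((0.5931979417800903, 0.18127641081809998), (0.09269227087497711, 0.2506761848926544), 9.451804161071777)
a z 0.009828265134374403 1288
((0.6283391714096069, -0.16493050754070282), (0.25137194991111755, 0.093353271484375), 80.63086700439453)
```

Emit:
move_arm:
  plan: [0,0,7,0,0,-25,1,0,0,7.3,0,0,-25,1,0,0,0,46,-35,0,1,0,0,0,46,-35,0,1,0,0,0,46,-35,0,1,0,0,0,46,-35,0,1,0,0,0,46,-35,0,1,0,0,0,46,-35,0,1,0,0,0,46,-35,0,1,0,0,0,0,0,50,1,0,0,0,0,0,50,1,0,0,0,0,0,0,1,0,0,0,0,0,0,1]

```text
time: 1.72
tcp_pos: [0.4767, -0.3616, 0.1829]
tcp_rot: [3.141, -0.001, -0.001]
contact_force: [0.3, -0.1, 1.0]
opening: 1.001
grip_force: 0.0
```

```bash
cat > look.py <<'E'
import sys
from h import *
def look(n):
    s=status.state();p,d=grab_frame("wrist");cv2.imwrite(f"pics/{n}.png",p[:,:,::-1]);m=camera_model("wrist")
    print("t",round(s["time"],2),"tcp",np.round(s["tcp_pos"],4),"rot",np.round(np.degrees(s["tcp_rot"]),2),"op",round(s["opening"],3))
    return s,p,cloud(m,d,s),m
def shift(s,X,yaw=None):  # turn about tool z (deg), then tool shift (mm) after the turn, to world X
    y=np.degrees(s["tcp_rot"][2]);yaw=y if yaw is None else yaw
    turn=(-(yaw-y)+180)%360-180
    d=(np.array(X)-s["tcp_pos"])*1000;c,n=np.cos(np.radians(yaw)),np.sin(np.radians(yaw))
    print("turn %.1f shift %.1f %.1f %.1f"%(turn,c*d[0]+n*d[1],n*d[0]-c*d[1],-d[2]))
def blob(P,c,r,z0,z1):  # circle round the points near c within a height band
    k=(np.hypot(P[...,0]-c[0],P[...,1]-c[1])<r)&(P[...,2]>z0)&(P[...,2]<z1)
    return P[k]
E
python3 - <<'E'
from look import *
s,p,P,m=look("w1")
b=blob(P,(.477,-.3585),.035,.015,.06)
print(len(b),b.min(0),b.max(0),cv2.minEnclosingCircle(b[:,:2].astype(np.float32)))
E
```

```text
t 1.73 tcp [ 0.4767 -0.3616  0.1829] rot [ 1.7995e+02 -7.0000e-02 -7.0000e-02] op 1.001
1093 [ 0.4555223  -0.37826053  0.02017675] [ 0.49597464 -0.33908835  0.03913138] ((0.4754902422428131, -0.3586885631084442), 0.020643243566155434)
```

View pics/w1.png

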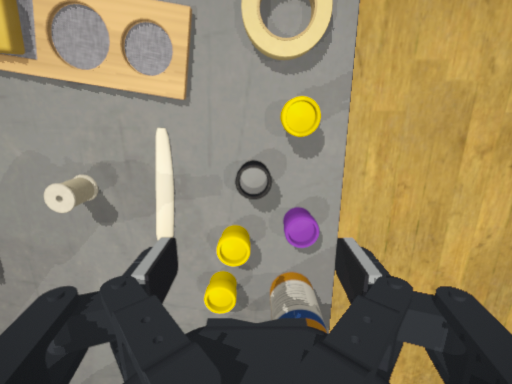

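The wrist view shows the target loupe at (253,180). The gap between the yellow decoy at (233,245) and the purple one at (300,228) is clear for the fingers. I'll descend and grip.

Emit:
move_arm:
  plan: [0,0,0,-1,-3,45,1,0,0,0,0,0,45,1,0,0,0,0,0,40,1,0,0,0,0,0,30,1,0,0,0,0,0,15,1,0,0,0,0,0,0,1,0,0,0,0,0,0,-1,0,0,0,0,0,0,-1,0,0,0,0,0,0,-1,0,0,0,0,0,0,-1,0,0,0,0,0,0,-1,0,0,0,0,0,0,-1]

```text
time: 3.28
tcp_pos: [0.4758, -0.3585, 0.0077]
tcp_rot: [3.14, -0.002, -0.001]
contact_force: [-0.9, -0.1, 5.8]
opening: 0.453
grip_force: 59.8
```

```bash
python3 - <<'E'
from look import *
m=camera_model("wrist");s={"tcp_pos":[.4767,-.3616,.1829],"tcp_rot":np.radians([179.95,-.07,-.07])}
R,t=pose(m,s);img=cv2.imread("pics/w1.png")
tan=((img[...,2].astype(int)-img[...,0])>45).astype(np.uint8)
for c in[(79,36),(148,47)]:
    k=1-tan;n,l,st,ce=cv2.connectedComponentsWithStats(k,connectivity=4);i=l[c[1],c[0]];print(st[i])
    cs,_=cv2.findContours((l==i).astype(np.uint8),cv2.RETR_EXTERNAL,cv2.CHAIN_APPROX_NONE)
    r=rays(m,cs[0][:,0])@R.T;X=t+r*((.010-t[2])/r[:,2:]);print(cv2.minEnclosingCircle(X[:,:2].astype(np.float32)),cv2.fitEllipse(X[:,:2].astype(np.float32)*1000))
s=status.state();shift(s,(.6264,-.177,.2),80.6)
E
```

```text
[  51    4   59   66 2962]
((0.6251074075698853, -0.17887960374355316), 0.03045712783932686) ((625.1326904296875, -178.6474609375), (58.4012565612793, 59.67693328857422), 74.21336364746094)
[ 124   22   49   54 2008]
((0.6142956018447876, -0.24810422956943512), 0.0254366397857666) ((614.3268432617188, -247.95240783691406), (49.25288772583008, 49.85740661621094), 60.61967468261719)
turn -80.6 shift 203.7 118.9 -192.3
```

Emit:
move_arm:
  plan: [0,0,0,0,0,-30,-1,0,0,0,0,0,-60,-1,0,0,0,0,0,-60,-1,0,0,-10,0,0,0,-1,0,0,-10,0,0,0,-1,0,0,-10,0,0,0,-1,0,0,-10,0,0,0,-1,0,0,-10,0,0,0,-1,0,0,-10,0,0,0,-1,0,0,-10,0,0,0,-1,0,0,-10.6,0,0,0,-1,0,0,0,40,24,0,-1,0,0,0,41,24,0,-1,0,0,0,41,24,0,-1,0,0,0,41,24,0,-1,0,0,0,40,23,0,-1,0,0,0,0,0,50,-1,0,0,0,0,0,50,-1,0,0,0,0,0,0,-1]

```text
time: 5.65
tcp_pos: [0.6227, -0.1768, 0.0528]
tcp_rot: [-3.134, -0.0, 1.406]
contact_force: [-0.5, 0.6, -0.0]
opening: 0.446
grip_force: 60.5
```

```bash
python3 - <<'E'
from look import *
s,p,P,m=look("w2");shift(s,(.6258,-.178,.013),80.6)
E
```

```text
t 5.65 tcp [ 0.6227 -0.1768  0.0528] rot [-1.7956e+02 -2.0000e-02  8.0580e+01] op 0.446
turn -0.0 shift -0.7 3.3 39.8
```

View pics/w2.png

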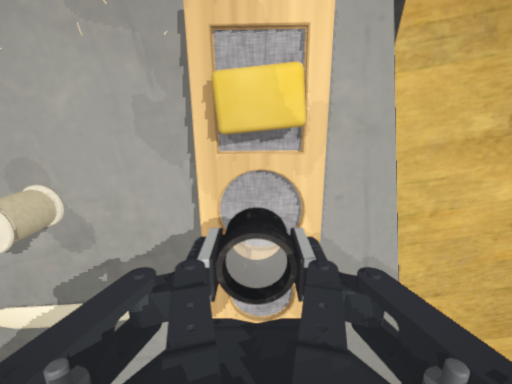

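The loupe is held over its pocket at (262,200), with the wax further ahead at (260,97). I'll lower, release and retreat.

Emit:
move_arm:
  plan: [0,0,0,-1,3,20,-1,0,0,0,0,0,14,-1,0,0,0,0,0,6,-1,0,0,0,0,0,0,-1,0,0,0,0,0,0,1,0,0,0,0,0,0,1,0,0,0,0,0,0,1,0,0,0,0,0,0,1,0,0,0,0,0,-40,1,0,0,0,0,0,-50,1,0,0,0,0,0,-50,1,0,0,0,0,0,0,1]

```text
time: 7.2
tcp_pos: [0.6313, -0.179, 0.1613]
tcp_rot: [3.133, 0.001, 1.406]
contact_force: [0.2, -0.6, -0.5]
opening: 0.997
grip_force: 0.0
```

```bash
python3 - <<'E'
from look import *
s,p,P,m=look("w3")
b=blob(P,(.6258,-.178),.035,.02,.06)
print(len(b),b.min(0),b.max(0),cv2.minEnclosingCircle(b[:,:2].astype(np.float32)))
b=blob(P,(.461,-.148),.03,.02,.06)
if len(b):print(len(b),b.min(0),b.max(0),cv2.minEnclosingCircle(b[b[:,2]>.04][:,:2].astype(np.float32)))
shift(s,(.461,-.148,.12))
E
```

```text
t 7.2 tcp [ 0.6313 -0.179   0.1613] rot [1.7953e+02 4.0000e-02 8.0550e+01] op 0.997
1297 [ 0.60833656 -0.20003031  0.02466314] [ 0.6491847  -0.15874613  0.04321307] ((0.6290298104286194, -0.17937122285366058), 0.020793231204152107)
1240 [ 0.44413282 -0.16308085  0.0200285 ] [ 0.47646379 -0.12938839  0.04711283] ((0.46018922328948975, -0.14623461663722992), 0.017069349065423012)
turn 0.0 shift 2.7 -173.1 41.3
```

Emit:
move_arm:
  plan: [0,0,0,1,-45,0,1,0,0,0,1,-45,0,1,0,0,0,1,-44,0,1,0,0,0,1,-40,0,1,0,0,0,0,0,0,1,0,0,0,0,0,0,1]

```text
time: 8.0
tcp_pos: [0.458, -0.1465, 0.156]
tcp_rot: [3.141, -0.0, 1.406]
contact_force: [0.5, -0.6, -0.2]
opening: 1.0
grip_force: 0.0
```

```bash
python3 - <<'E'
from look import *
s,p,P,m=look("w4")
b=blob(P,(.461,-.148),.03,.02,.06)
if len(b):print(len(b),b.min(0),b.max(0),cv2.minEnclosingCircle(b[b[:,2]>.04][:,:2].astype(np.float32)))
shift(s,(.460,-.1462,.015))
E
```

```text
t 8.0 tcp [ 0.458  -0.1465  0.156 ] rot [ 1.7999e+02 -1.0000e-02  8.0540e+01] op 1.0
940 [ 0.44340912 -0.16355521  0.02023258] [ 0.47651057 -0.13015888  0.04735487] ((0.4598740041255951, -0.1469954550266266), 0.016936970874667168)
turn 0.0 shift 0.7 1.9 141.0
```

Emit:
move_arm:
  plan: [0,0,0,0,2,45,1,0,0,0,0,0,45,1,0,0,0,0,0,35,1,0,0,0,0,0,16,1,0,0,0,0,0,0,1,0,0,0,0,0,0,-1,0,0,0,0,0,0,-1,0,0,0,0,0,0,-1,0,0,0,0,0,0,-1,0,0,0,0,0,0,-1,0,0,0,0,0,0,-1,0,0,0,0,0,-20,-1,0,0,0,0,0,-50,-1,0,0,0,0,0,-50,-1,0,0,0,0,0,0,-1,0,0,0,0,0,0,-1]

```text
time: 10.05
tcp_pos: [0.4592, -0.1469, 0.1352]
tcp_rot: [3.141, 0.001, 1.405]
contact_force: [0.5, -0.0, -0.9]
opening: 0.372
grip_force: 59.5
```

```bash
python3 - <<'E'
from look import *
s=status.state();shift(s,(.6146,-.2475,.020),80.6)
E
```

```text
turn -0.1 shift -73.9 169.8 115.2
```

Emit:
move_arm:
  plan: [0,0,0,-18,42,0,-1,0,0,0,-19,43,0,-1,0,0,0,-19,43,0,-1,0,0,0,-18,42,0,-1,0,0,0,0,0,35,-1,0,0,0,0,0,35,-1,0,0,0,0,0,0,-1,0,0,0,0,0,0,-1]

```text
time: 11.05
tcp_pos: [0.6153, -0.2472, 0.0654]
tcp_rot: [-3.141, -0.0, 1.406]
contact_force: [-0.6, 0.2, -0.2]
opening: 0.371
grip_force: 59.6
```

```bash
python3 - <<'E'
from look import *
s,p,P,m=look("w5");shift(s,(.6146,-.2475,.020),80.6)
E
```

```text
t 11.05 tcp [ 0.6153 -0.2472  0.0654] rot [-1.7998e+02 -2.0000e-02  8.0580e+01] op 0.371
turn -0.0 shift -0.4 -0.6 45.4
```

View pics/w5.png

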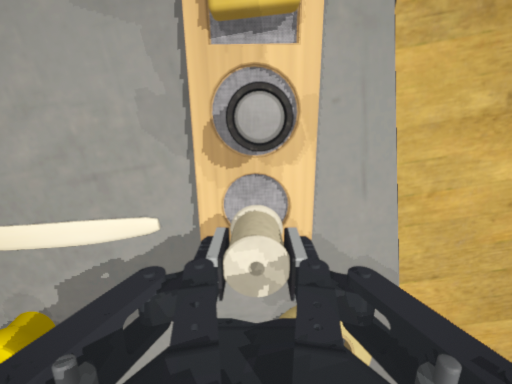

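The loupe is seated in its pocket at (260,115), and the upright spool is over its own pocket at (257,200). I'll lower and release.

Emit:
move_arm:
  plan: [0,0,0,0,0,25,-1,0,0,0,0,0,15,-1,0,0,0,0,0,5,-1,0,0,0,0,0,0,-1,0,0,0,0,0,0,-1,0,0,0,0,0,0,1,0,0,0,0,0,0,1,0,0,0,0,0,0,1,0,0,0,0,0,0,1,0,0,0,0,0,-30,1,0,0,0,0,0,-50,1,0,0,0,0,0,-60,1,0,0,0,0,0,0,1]

```text
time: 12.72
tcp_pos: [0.6183, -0.248, 0.1662]
tcp_rot: [3.132, 0.002, 1.406]
contact_force: [-0.7, -0.7, 0.1]
opening: 1.0
grip_force: 0.0
```

```bash
python3 - <<'E'
from look import *
s,p,P,m=look("w6")
b=blob(P,(.6146,-.2475),.035,.02,.07)
print(len(b),b.min(0),b.max(0),cv2.minEnclosingCircle(b[b[:,2]>.045][:,:2].astype(np.float32)))
shift(s,(.4335,.107,.16),99.45)
E
```

```text
t 12.72 tcp [ 0.6183 -0.248   0.1662] rot [1.7946e+02 1.0000e-01 8.0550e+01] op 1.0
919 [ 0.59953798 -0.26437195  0.02028879] [ 0.63279306 -0.23116677  0.05146551] ((0.6160454154014587, -0.24783959984779358), 0.016949225217103958)
turn -18.9 shift 380.5 -124.0 6.2
```

Spool seated: its centre is about 1 mm off and its top is at 51 mm. Next is loupe 1.

Emit:
move_arm:
  plan: [0,0,-9.4,0,0,0,1,0,0,-9.5,0,0,0,1,0,0,0,47,-15,0,1,0,0,0,48,-16,0,1,0,0,0,48,-16,0,1,0,0,0,48,-16,0,1,0,0,0,48,-16,0,1,0,0,0,48,-15,0,1,0,0,0,47,-15,0,1,0,0,0,46,-15,0,1,0,0,0,0,0,0,1,0,0,0,0,0,0,1]

```text
time: 14.28
tcp_pos: [0.4302, 0.1064, 0.1596]
tcp_rot: [-3.14, 0.0, 1.736]
contact_force: [-0.2, 0.0, 0.1]
opening: 1.001
grip_force: 0.0
```

```bash
python3 - <<'E'
from look import *
s,p,P,m=look("w7")
b=blob(P,(.4335,.107),.035,.015,.06)
if len(b):print(len(b),b.min(0),b.max(0),cv2.minEnclosingCircle(b[:,:2].astype(np.float32)))
shift(s,(.4335,.107,.008),99.45)
E
```

```text
t 14.28 tcp [0.4302 0.1064 0.1596] rot [-1.7994e+02  2.0000e-02  9.9470e+01] op 1.001
1269 [0.41344998 0.08621219 0.021248  ] [0.4541741  0.12738552 0.03940406] ((0.4337531328201294, 0.10670001059770584), 0.020731106400489807)
turn 0.0 shift 0.1 3.4 151.6
```

View pics/w7.png

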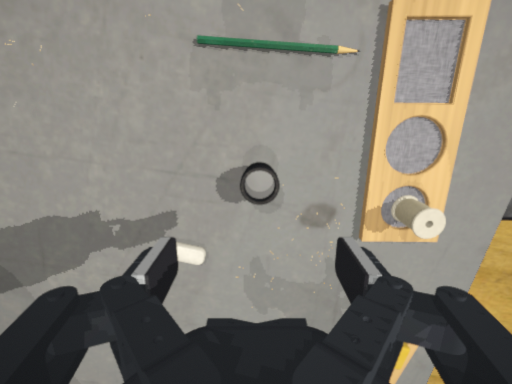

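The view shows the loupe at (260,183) with nothing in the fingers' way. Kit_b's empty wax and loupe pockets are at (432,60) and (416,145). I'll grip, then measure those pockets from this same picture.

Emit:
move_arm:
  plan: [0,0,0,0,3,45,1,0,0,0,0,0,45,1,0,0,0,0,0,40,1,0,0,0,0,0,22,1,0,0,0,0,0,0,1,0,0,0,0,0,0,-1,0,0,0,0,0,0,-1,0,0,0,0,0,0,-1,0,0,0,0,0,0,-1,0,0,0,0,0,0,-1,0,0,0,0,0,0,-1,0,0,0,0,0,-20,-1,0,0,0,0,0,-50,-1,0,0,0,0,0,-50,-1,0,0,0,0,0,0,-1,0,0,0,0,0,0,-1]

```text
time: 16.32
tcp_pos: [0.4333, 0.1069, 0.1284]
tcp_rot: [3.141, 0.001, 1.735]
contact_force: [-0.1, 0.7, -0.5]
opening: 0.45
grip_force: 60.4
```

```bash
python3 - <<'E'
from look import *
m=camera_model("wrist");s={"tcp_pos":[.4302,.1064,.1596],"tcp_rot":np.radians([-179.94,.02,99.47])}
R,t=pose(m,s);img=cv2.imread("pics/w7.png")
tan=((img[...,2].astype(int)-img[...,0])>45).astype(np.uint8)
n,l,st,ce=cv2.connectedComponentsWithStats(1-tan,connectivity=4)
for c in[(416,145),(432,60)]:
    i=l[c[1],c[0]];print(st[i])
    cs,_=cv2.findContours((l==i).astype(np.uint8),cv2.RETR_EXTERNAL,cv2.CHAIN_APPROX_NONE)
    r=rays(m,cs[0][:,0])@R.T;X=(t+r*((.010-t[2])/r[:,2:]))[:,:2].astype(np.float32);print(cv2.minEnclosingCircle(X),cv2.minAreaRect(X))
s=status.state();print(s["opening"],s["grip_force"]);shift(s,(.595,.169,.012),99.45)
E
```

```text
[ 386  117   56   57 2471]
((0.590651273727417, 0.17139583826065063), 0.030275195837020874) ((0.5910162329673767, 0.17092956602573395), (0.05985286459326744, 0.05840681493282318), 58.177337646484375)
[ 394   19   72   84 4717]
((0.5788134336471558, 0.251900315284729), 0.04588892310857773) ((0.5783616304397583, 0.2519446909427643), (0.055699750781059265, 0.07438990473747253), 8.819391250610352)
0.44991490999793105 60.37206172943115
turn -0.0 shift 34.7 169.7 116.4
```

Emit:
move_arm:
  plan: [0,0,0,9,42,0,-1,0,0,0,9,42,0,-1,0,0,0,9,42,0,-1,0,0,0,9,42,0,-1,0,0,0,0,0,35,-1,0,0,0,0,0,35,-1,0,0,0,0,0,0,-1,0,0,0,0,0,0,-1]

```text
time: 17.32
tcp_pos: [0.5931, 0.1709, 0.0585]
tcp_rot: [-3.141, -0.0, 1.736]
contact_force: [0.4, -0.7, -0.2]
opening: 0.449
grip_force: 60.5
```

```bash
python3 - <<'E'
from look import *
s,p,P,m=look("w8");shift(s,(.593,.170,.013),99.45)
E
```

```text
t 17.32 tcp [0.5931 0.1709 0.0585] rot [-1.7997e+02 -1.0000e-02  9.9480e+01] op 0.449
turn 0.0 shift -0.9 -0.2 45.5
```

View pics/w8.png

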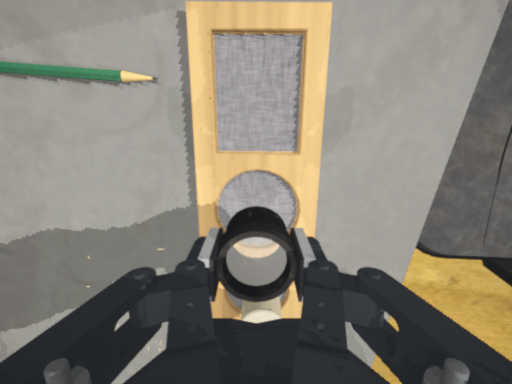

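The loupe is centred over its pocket at (257,200), and the empty wax pocket is ahead at (258,92).

Emit:
move_arm:
  plan: [0,0,0,-1,0,25,-1,0,0,0,0,0,15,-1,0,0,0,0,0,5,-1,0,0,0,0,0,0,-1,0,0,0,0,0,0,-1,0,0,0,0,0,0,1,0,0,0,0,0,0,1,0,0,0,0,0,0,1,0,0,0,0,0,0,1,0,0,0,0,0,-30,1,0,0,0,0,0,-50,1,0,0,0,0,0,-60,1,0,0,0,0,0,0,1]

```text
time: 19.0
tcp_pos: [0.5959, 0.1712, 0.1585]
tcp_rot: [3.133, -0.001, 1.736]
contact_force: [0.3, 0.3, -0.2]
opening: 0.996
grip_force: 0.0
```

```bash
python3 - <<'E'
from look import *
s,p,P,m=look("w9")
b=blob(P,(.593,.17),.035,.02,.07)
print(len(b),b.min(0),b.max(0),cv2.minEnclosingCircle(b[:,:2].astype(np.float32)))
C=cloud(camera_model("top"),np.load("top0.npy"));b=blob(C,(.474,.388),.05,.013,.03);print(cv2.minAreaRect(b[:,:2].astype(np.float32)))
shift(s,(.474,.388,.16),99.45)
E
```

```text
t 19.0 tcp [0.5959 0.1712 0.1585] rot [ 1.795e+02 -6.000e-02  9.946e+01] op 0.996
1314 [0.57389617 0.14935911 0.02487852] [0.61439661 0.18991468 0.04319866] ((0.5942695736885071, 0.16958647966384888), 0.020518247038125992)
((0.47519683837890625, 0.3868865966796875), (0.05622845143079758, 0.039600297808647156), 22.221996307373047)
turn 0.0 shift 233.9 -84.6 -1.5
```

Emit:
move_arm:
  plan: [0,0,0,47,-17,0,1,0,0,0,47,-17,0,1,0,0,0,47,-17,0,1,0,0,0,47,-17,0,1,0,0,0,46,-17,0,1,0,0,9.7,0,0,0,1,0,0,9.7,0,0,0,1,0,0,9.7,0,0,0,1,0,0,9.7,0,0,0,1,0,0,9.6,0,0,0,1,0,0,9.6,0,0,0,1,0,0,9.6,0,0,0,1,0,0,9.6,0,0,0,1,0,0,0,0,0,0,1,0,0,0,0,0,0,1]

```text
time: 20.92
tcp_pos: [0.4706, 0.3861, 0.1524]
tcp_rot: [3.141, 0.001, 0.392]
contact_force: [-0.2, 0.1, -0.1]
opening: 1.003
grip_force: 0.0
```

```bash
python3 - <<'E'
from look import *
s,p,P,m=look("w10")
b=blob(P,(.475,.387),.045,.012,.04)
r=cv2.minAreaRect(b[:,:2].astype(np.float32));print(len(b),b.min(0),b.max(0),r)
shift(s,(*r[0],.006),22.2)
E
```

```text
t 20.93 tcp [0.4706 0.3861 0.1524] rot [1.7997e+02 8.0000e-02 2.2470e+01] op 1.003
1786 [0.44263029 0.36189637 0.01200018] [0.50543704 0.41495957 0.02148813] ((0.47408586740493774, 0.38844409584999084), (0.05521301552653313, 0.03801274299621582), 22.753620147705078)
turn 0.3 shift 4.1 -0.8 146.4
```

View pics/w10.png

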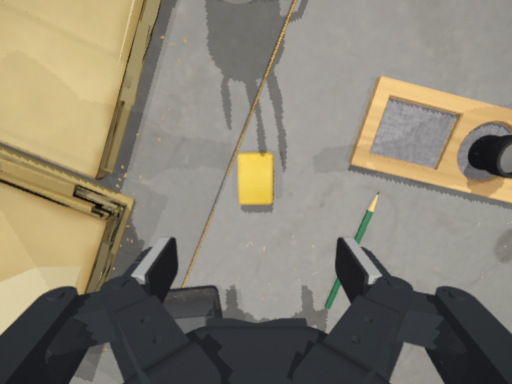

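The wax block is at (256,180), square to the fingers. The books at left and the cord under the left finger are clear at this height. I'll descend to a TCP height of 6 mm and grip.

Emit:
move_arm:
  plan: [0,0,0,4,-1,45,1,0,0,0,0,0,45,1,0,0,0,0,0,35,1,0,0,0,0,0,15,1,0,0,0,0,0,6,1,0,0,0,0,0,0,1,0,0,0,0,0,0,-1,0,0,0,0,0,0,-1,0,0,0,0,0,0,-1,0,0,0,0,0,0,-1,0,0,0,0,0,0,-1,0,0,0,0,0,0,-1]

```text
time: 22.48
tcp_pos: [0.4749, 0.3893, 0.0083]
tcp_rot: [-3.141, -0.002, 0.388]
contact_force: [-1.2, -1.7, 5.6]
opening: 0.425
grip_force: 61.1
```

Emit:
move_arm:
  plan: [0,0,0,0,0,-20,-1,0,0,0,0,0,-45,-1,0,0,0,0,0,-45,-1,0,0,-9.7,0,0,0,-1,0,0,-9.7,0,0,0,-1,0,0,-9.7,0,0,0,-1,0,0,-9.7,0,0,0,-1,0,0,-9.6,0,0,0,-1,0,0,-9.6,0,0,0,-1,0,0,-9.6,0,0,0,-1,0,0,-9.6,0,0,0,-1,0,0,0,-38,20,0,-1,0,0,0,-39,20,0,-1,0,0,0,-38,20,0,-1,0,0,0,-38,21,0,-1,0,0,0,0,0,30,-1,0,0,0,0,0,30,-1,0,0,0,0,0,0,-1,0,0,0,0,0,0,-1]

```text
time: 24.85
tcp_pos: [0.5799, 0.2519, 0.0589]
tcp_rot: [3.14, -0.0, 1.736]
contact_force: [-0.2, 0.1, 0.1]
opening: 0.428
grip_force: 60.3
```

```bash
python3 - <<'E'
from look import *
s,p,P,m=look("w11");print(s["grip_force"]);shift(s,(.580,.2515,.013),99.45)
E
```

```text
t 24.85 tcp [0.5799 0.2519 0.0589] rot [ 1.7991e+02 -2.0000e-02  9.9470e+01] op 0.428
60.3099524974823
turn 0.0 shift -0.4 -0.0 45.9
```

View pics/w11.png

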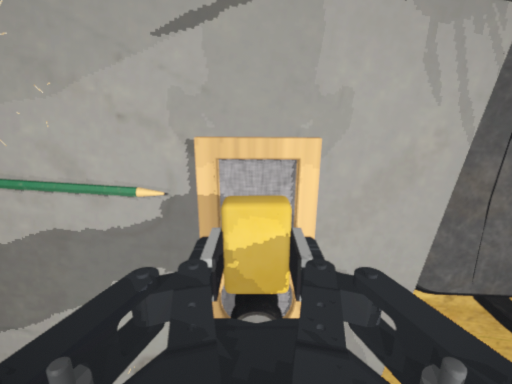

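The wax is held flat at (257,243), centred over its pocket. I'll lower and release.

Emit:
move_arm:
  plan: [0,0,0,0,0,25,-1,0,0,0,0,0,15,-1,0,0,0,0,0,6,-1,0,0,0,0,0,0,-1,0,0,0,0,0,0,-1,0,0,0,0,0,0,1,0,0,0,0,0,0,1,0,0,0,0,0,0,1,0,0,0,0,0,0,1,0,0,0,0,0,-30,1,0,0,0,0,0,-50,1,0,0,0,0,0,-50,1,0,0,0,-60,0,-20,1,0,0,0,-60,0,0,1,0,0,0,0,0,0,1,0,0,0,0,0,0,1]

```text
time: 26.9
tcp_pos: [0.5988, 0.1337, 0.1611]
tcp_rot: [-3.142, -0.001, 1.735]
contact_force: [0.0, -0.1, -0.0]
opening: 1.001
grip_force: 0.0
```

```bash
python3 - <<'E'
from look import *
s,p,P,m=look("w12")
b=blob(P,(.580,.2515),.04,.015,.04);print(b.min(0),b.max(0),cv2.minAreaRect(b[:,:2].astype(np.float32)))
p,d=grab_frame("top");cv2.imwrite("pics/t12.png",p[100:260,90:420,::-1]);C=cloud(camera_model("top"),d)
for n,x,y in[("lB",.594,.17),("sB",.607,.099),("lA",.628,-.178),("sA",.615,-.2475),("wA",.64,-.095)]:
    for q,Q in(("w",P),("t",C)):
        b=blob(Q,(x,y),.035,.017,.07)
        if len(b)>30:print(n,q,b[:,2].max().round(4),((b.min(0)+b.max(0))/2).round(3))
cv2.imwrite("pics/t12.png",cv2.resize(cv2.imread("pics/t12.png"),None,fx=2,fy=2))
E
```

```text
t 26.9 tcp [0.5988 0.1337 0.1611] rot [-1.800e+02 -4.000e-02  9.942e+01] op 1.001
[0.55818221 0.2210989  0.01753912] [0.60337793 0.28012222 0.02570733] ((0.5805320739746094, 0.25081831216812134), (0.03773151710629463, 0.055402856320142746), 9.894750595092773)
lB w 0.0433 [0.594 0.169 0.036]
lB t 0.0456 [0.594 0.17  0.031]
sB w 0.0517 [0.609 0.099 0.034]
lA t 0.0457 [ 0.629 -0.179  0.036]
sA t 0.0549 [ 0.616 -0.248  0.036]
```

View pics/w12.png

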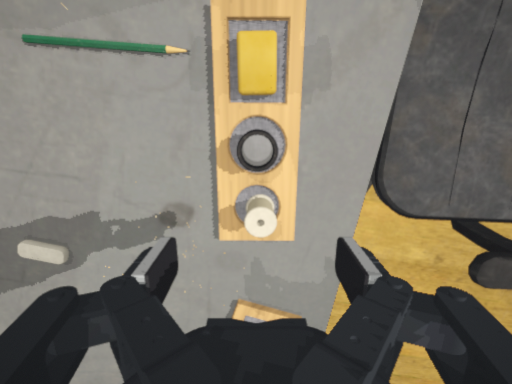

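View pics/t12.png

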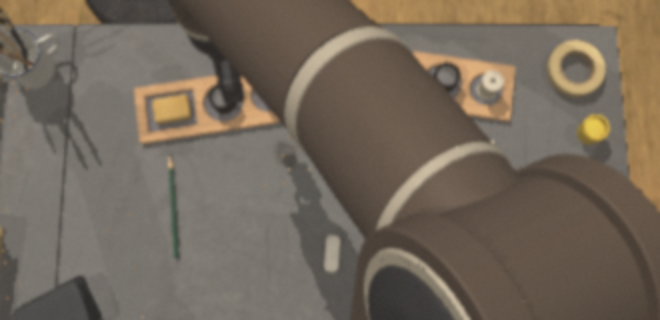

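The wrist view shows kit_b complete: wax at (258,62), loupe at (257,150) and spool at (261,215), all seated. In the top view, kit_a's loupe at (446,76) and spool at (490,85) are in place. The gripper is open and clear, so I'm handing in.

```bash
python3 -c "
from rig import ctrl
print(ctrl.close_job())"
```

```text
the job is handed in; nothing more can be done
None
```

I filled both trays and handed the job in at about 27 s of the 104 s allowed. The last views showed each placed piece seated within a few millimetres of its pocket centre, but the hand-in gave no verdict. The arm hid kit_a's wax block in the final view; it was still in its pocket when last seen, before kit_a's spool was set down.

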